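Set the bench meter to resistance and zero it

ROBOT

A 6-joint arm with a two-finger parallel gripper is mounted at the origin on the work surface. World frame = base frame: x ahead of the robot, y to its left, z up, the work surface at z = 0. Lengths are in m, angles in rad, forces in N, time in s.
With the tool pointing down it reaches from about 0.325 to 0.85 m from the base axis. Payload 4.4 kg.
Tool frame: the origin (TCP) lies at the very end of the fingers, on their centre line; the grasp point (between the pads) lies 19 mm behind it (bot.grasp_offset is the distance from the TCP to the grasp point, in m); z points along the fingers, y is the line along which they close (so a half turn about z gives the same grasp; the last joint's range is limited). The gripper opens to 94 mm and grips with 3 to 60 N. Pads are 16 mm wide; open, the fingers measure 119 mm over their backs; the gripper's body (75 mm by 177 mm) begins 78 mm behind the grasp point.
Start: joints at [-1.375, 0.207, 1.542, -0, 1.393, -0.15], TCP at [0.195, -0.541, 0.205] pointing down, gripper open.
Joint ranges: [-2.73, 2.73], [-0.86, 2.22], [0.23, 2.46], [-1.11, 4.25], [0.08, 2.63], [-2.82, 2.82]. Speed limits (rad/s): [2.79, 2.79, 3.14, 3.14, 3.14, 3.14].

INTERFACE

Orientations are given as a unit quaternion [w, x, y, z].
In Python, from rig import bot, imaging, ticket gives the robot as it stands.
- The arm moves only by the tool servo_tool, never from a script. Its argument "deltas" is a list of rows, each an object of numbers: "claw": the opening, from -1 (shut) to 1 (fully open), so that 0 is half open; "x", "y", "z": the shift along the world's x, y, z in cm; "rx", "ry", "rz": the turn, a rotation vector about the world's x, y, z in rad. A call has 1 to 5 rows; each row is the pose to reach, as a shift and turn from the pose commanded when the call began; what a row does not reach only later rows make up. A row lasts 1/8 s, in which the tool goes at most 62.5 mm and 10.7 degrees, less where a joint would pass 70% of its speed; a pose out of reach is approached as far as the arm can. A call with a gripper value outside its range is refused whole. The fingers move at their own pace and stop on an object; "newtons" is the grip in N (left out, the last holds). Time passes only in rows, so rows that repeat a pose let the fingers close. It gives the time, the measured TCP pose, the force, the opening and the grip force at its end, in the units of the state.
- bot.sense(): the state, without advancing time (a new reading comes with each control period).
- imaging.capture(name): name is "side" or "top" or "wrist"; returns a dict with "pixels" (480x640x3 uint8, red, green, blue), "K" (3x3 intrinsics, pixels), "k1" (the pictures are not rectified: a ray, as slopes to the right and down, at radius r is drawn at 1 + k1 r^2 times it, then the intrinsics apply), "world_to_cam" (4x4, takes a point from world to camera coordinates). Camera axes: x right, y up, looking along -z (the intrinsics and any distortion apply to the point x, -y, -z); pixel columns grow to the right and rows downward; lengths in m; the calibration is good to about 2 mm. A picture is of the moment at which its call begins. There is no depth.
- ticket.close_job(): hands the job in; it is judged then, once.
The state is a dict: "time": time; "qpos": joint angles; "qd": joint speeds; "joint_efforts": joint torques, N m; "tcp_pos": TCP position; "eef_rot": TCP orientation; "ft_force": force on the tool from outside, world axes, zero at the start; "moment": the same for the moment, N m; "gripper_width": opening from 0.0 (shut) to 1.0 (fully open); "grasp_force": force on a finger pad.
Only numpy, scipy, OpenCV 4.12 (cv2) and the standard library are available. Lean on these libraries where they do the work, as an engineer would, in place of code of your own. Each camera call takes 0.05 s, during which the arm holds its last target. There are 200 camera calls.

TASK

With a fingertip, turn the bar selector on the meter clockwise until it rests at the fifth click from OFF (OFF is the round dot; the first mark after it is click one; the selector may already stand a few clicks on), never going on to the sixth click, which is the current range. Then press the round key on the near end of the meter's face fully down and let it come up again. Only touch the meter: do not lift it or push it away, and leave the other things on the bench where they lie.

Things in the scene. Friction and masses are not known exactly. Their poses are not given: they have to be found in the camera images.
- meter: Handheld digital meter lying on its back, loose (about 0.9 kg), blue case with a dark face, 190 mm long (its x), 94 mm wide (its y), face 40 mm above its underside. Origin: centre of its underside, which lies 2 mm above the table, on the mat; z is up, +x runs from the key end (near the robot) past the selector to the pale display.
- dial_center (a point): Point on the selector's axis, on the top of its disc, 45 mm above the meter's underside; axes are those of the case (they do not turn with the selector). The disc is 62 mm across and 5 mm thick. The face around it is flat, 5 mm below this point, with eight white marks 35 mm from the axis: OFF is a round dot, the other positions short ticks.
- pointer_tip (a point): Middle of the selector bar's pointer end, 29 mm from the axis, 9 mm above the disc. The upright bar grip runs right across the disc's centre: 58 mm long, 12 mm wide, its top 17 mm above the disc. A white line on one half of it is the pointer. Pushing either end of the bar sideways turns the selector.
- selector (a joint): Angle of the selector in rad, growing clockwise from above: 0 at OFF, 0.524 (30 degrees) per click, 2.618 at the fifth; stops just beyond 0 and 3.665. In the case's x-y axes the pointer is at (1.833 - value) rad from +x. Starts at click 0 to 3. Sprung: 2 to 3 N at the bar's end passes the ridge half-way between clicks, then it snaps ahead of the finger to the next click and stays.
- zero_key_top (a point): Centre of the top of the round key (20 mm across) in a black collar, 58 mm from the selector's axis towards the near end of the case; at rest the key top is 10 mm above the meter's face.
- zero_key (a joint): Travel of the key in m: 0 up, 0.004 fully down (about 4 N); it springs back.
- driver: Screwdriver, 150 mm, lying beside the meter on its +y side; origin near its middle, handle towards -x. Leave alone.
- brush: Small brush with a wooden handle, 160 mm, lying beside the meter on its -y side; origin near its middle. Leave alone.
- flux: Small amber bottle, 32 mm across, 62 mm tall, standing beyond the display end of the meter; origin at the centre of its foot. Leave alone.
- board: Green circuit board, 170 x 120 mm, about 15 mm high, to the left; origin at the centre of its underside. Leave alone.
- heatsink: Finned aluminium heat sink, 50 x 50 x 26 mm, to the left; origin at the centre of its underside. Leave alone.
- tray: Grey four-compartment parts tray, 130 x 100 x 28 mm, to the right; origin at the centre of its underside. Leave alone.
- spool: Grey wire spool standing on its flange, 52 mm across, 40 mm tall, to the right; origin at the centre of its foot. Leave alone.
Things that resemble listed ones, but are neither listed nor needed, are in the scene too. Leave any orange look-alike of the meter alone.

How it is judged:
By the outcome, as a careful person would: the job done as asked, in the order asked, and still so for the second after the job is handed in, with the robot touching nothing.
It also fails if it takes over 45 s, if anything falls off the work surface, if the arm or the gripper's body presses on something with over 40 N, if the wrist force passes 120 N, or if a joint passes its speed limit or range.

## Working session

There is one attempt and no reset: what is moved stays moved. The work goes in short steps, Python scripts to look and compute and a tool call to move; the robot and the scene stay as the last step left them, time stands still between calls to the robot, and variables do not carry over. Pictures are saved under pics/ and viewed, at most 10 in all, crops included, and the job is handed in when it is done.

Besides the shell and the picture viewer there is one more tool, called after ">>>" as a command line: name --argument value ..., lists and objects as JSON in quotes. servo_tool: Moves the arm, as the interface text tells. Its arguments: {"type":"object","properties":{"deltas":{"type":"array"},"newtons":{"type":"number"}},"required":["deltas"]}

```bash
mkdir -p pics; ls; cat > h.py <<'E'
import numpy as np, cv2
from rig import bot, imaging, ticket
def cap(n):
    c=imaging.capture(n); return c
def save(c,name): cv2.imwrite('pics/'+name,cv2.cvtColor(c['pixels'],cv2.COLOR_RGB2BGR))
def ray(c,u,v):
    K=c['K']; xd=np.array([(u-K[0,2])/K[0,0],(v-K[1,2])/K[1,1]]); x=xd.copy()
    for _ in range(20): x=xd/(1+c['k1']*(x@x))
    T=np.array(c['world_to_cam']); R=T[:3,:3]; o=-R.T@T[:3,3]
    return o, R.T@np.array([x[0],-x[1],-1.])
def onz(c,u,v,z):
    o,d=ray(c,u,v); return o+d*(z-o[2])/d[2]
def proj(c,p):
    T=np.array(c['world_to_cam']); q=T[:3,:3]@np.array(p)+T[:3,3]
    x=np.array([q[0],-q[1]])/-q[2]; x=x*(1+c['k1']*(x@x)); K=c['K']
    return np.array([K[0,0]*x[0]+K[0,2],K[1,1]*x[1]+K[1,2]])
E
python3 - <<'E'
from h import *
for n in ('top','side'):
    c=cap(n); save(c,n+'0.png'); print(n,c['k1'],c['K'].tolist())
    T=np.array(c['world_to_cam']); print(-T[:3,:3].T@T[:3,3])
E
```

```text
pics
top 0.017371075083351263 [[489.0981301560619, 0.0, 311.2087191806672], [0.0, 489.0981301560619, 242.12772241471595], [0.0, 0.0, 1.0]]
[0.38879027 0.01490098 1.18128845]
side -0.1883407374735766 [[602.6904232024189, 0.0, 322.8859105156185], [0.0, 602.6904232024189, 248.27131490219804], [0.0, 0.0, 1.0]]
[0.5395232  1.02852357 0.65890227]
```

View pics/top0.png

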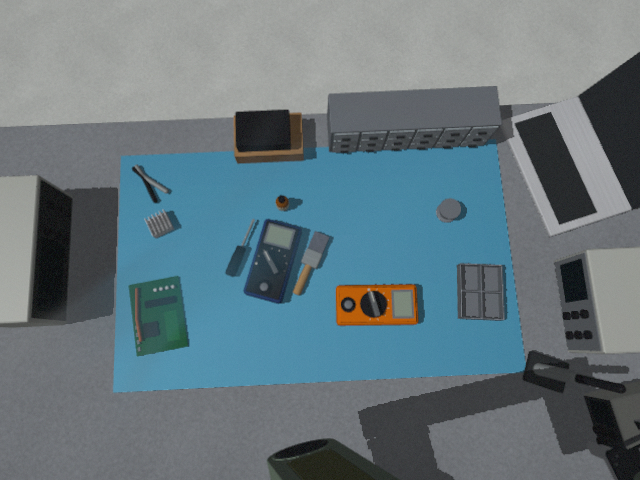

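The top view shows two meters: a blue one at about (272,260) with a dark face and pale display at its far end, and an orange look-alike at (375,305). The blue one fits, so I'll confirm it in an enlarged crop.

```bash
python3 - <<'E'
from h import *
c=cap('top'); p=c['pixels'][210:310,215:345]
cv2.imwrite('pics/crop1.png',cv2.cvtColor(cv2.resize(p,None,fx=6,fy=6,interpolation=cv2.INTER_CUBIC),cv2.COLOR_RGB2BGR))
for uv in [(272,260),(268,262),(264,286),(280,233)]: print(uv,onz(c,*uv,.047).round(4))
E
```

```text
(272, 260) [0.5828 0.0971 0.047 ]
(268, 262) [0.5785 0.1067 0.047 ]
(264, 286) [0.5225 0.1176 0.047 ]
(280, 233) [0.6469 0.0761 0.047 ]
```

View pics/crop1.png

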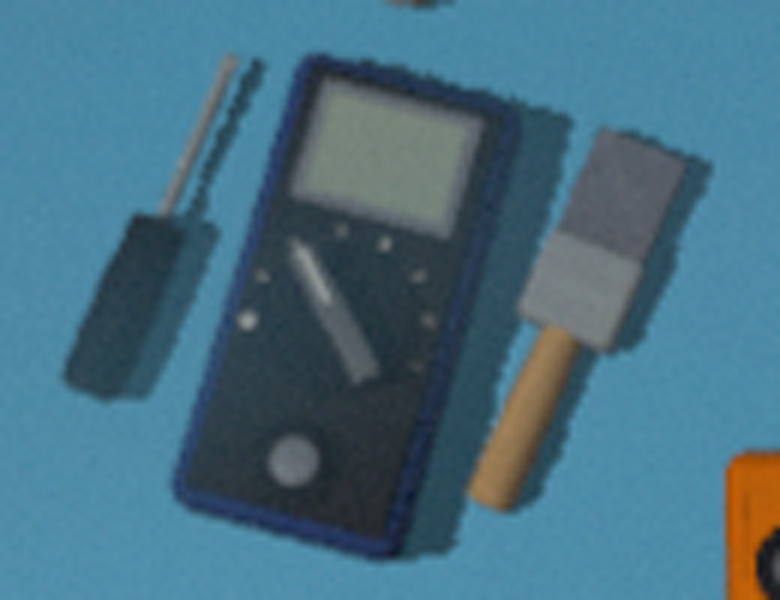

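View pics/side0.png

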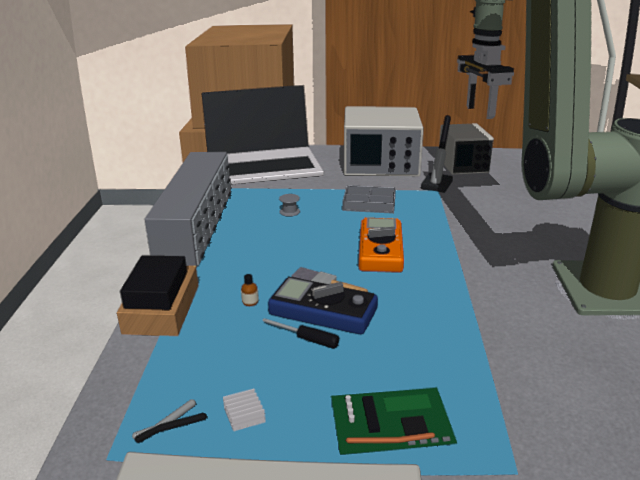

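The crop shows the blue meter: OFF dot at crop (247,320), ticks at (262,275), (341,230), (384,243), (418,276), (428,320), (417,366), key at (294,460). The pointer end, at about (296,243), hides mark 2. I'll compute the pose from these points.

```bash
python3 - <<'E'
from h import *
c=cap('top')
W=lambda x,y,z: onz(c,215+(x+.5)/6-.5,210+(y+.5)/6-.5,z)[:2]
M={0:(247,320),1:(262,275),3:(341,230),4:(384,243),5:(418,276),6:(428,320),7:(417,366)}
P=np.array([W(*m,.042) for m in M.values()]); k=np.array(list(M))
# rigid fit (Kabsch) of ideal marks
a=1.833-k*.5236; Q=.035*np.c_[np.cos(a),np.sin(a)]
z=(P-P.mean(0))@[1,1j]; q=(Q-Q.mean(0))@[1,1j]
s=(z*q.conj()).sum()/(abs(q)**2).sum(); yaw=np.angle(s)
cen=P.mean(0)@[1,1j]-s/abs(s)*Q.mean(0)@[1,1j]
print('dial',cen,'scale',abs(s),'yaw',yaw)
key=W(294,460,.052)@[1,1j]; print('key',key,'dist',abs(key-cen),'yaw via key',np.angle(cen-key))
for n,(x,y) in dict(tip=(296,245),tail=(364,376)).items(): 
    w=W(x,y,.064)@[1,1j]-cen; print(n,abs(w),np.angle(w), 'sel',1.833-(np.angle(w)-yaw))
cor=[(307,58),(520,105),(395,555),(178,500)]
print([W(*x,.042).round(4) for x in cor])
print(bot.sense()['time'],bot.sense()['eef_rot'],bot.sense()['tcp_pos'])
E
```

```text
dial (0.577051300414333+0.09997807505777936j) scale 1.0184510062123229 yaw -0.3147286038640828
key (0.5214174851692115+0.11815208713295969j) dist 0.058527054544348193 yaw via key -0.31574346053456853
tip 0.02980085285311299 0.4871903775071934 sel 1.0310810186287238
tail 0.028136377763180537 -2.753299940544165 sel 4.271571336680082
[array([0.6835, 0.1093]), array([0.6601, 0.025 ]), array([0.4839, 0.0811]), array([0.5092, 0.1644])]
0.2 [-7.00962431e-04  9.85007858e-01  1.72508051e-01 -3.16670333e-05] [ 0.19530065 -0.54029857  0.20471991]
```

The selector reads click 2 (1.03 rad), and the meter pose is consistent: key distance 58.5 mm against the given 58, yaw −0.315 both ways. Plan: move above the bar with closed fingers and their flat side parallel to the bar, then push the pointer end clockwise.

>>> servo_tool --deltas '[{"x": 2.7, "y": 4.5, "z": 0, "rz": 0.113, "claw": -1}, {"x": 5.4, "y": 9, "rz": 0.226, "claw": -1}, {"x": 8, "y": 13.6, "rz": 0.339, "claw": -1}, {"x": 10.7, "y": 18, "rz": 0.452, "claw": -1}, {"x": 13.4, "y": 22.6, "rz": 0.565, "claw": -1}]'

```text
schema error: expected keys claw, x, y, z, rx, ry, rz
```

>>> servo_tool --deltas '[{"x": 2.7, "y": 4.5, "z": 0, "rz": 0.113, "claw": -1}, {"x": 5.4, "y": 9, "rz": 0.226, "claw": -1}, {"x": 8, "y": 13.6, "rz": 0.339, "claw": -1}, {"x": 10.7, "y": 18, "rz": 0.452, "claw": -1}, {"x": 13.4, "y": 22.6, "rz": 0.565, "claw": -1}]'

```text
schema error: expected keys claw, x, y, z, rx, ry, rz
```

>>> servo_tool --deltas '[{"x": 2.7, "y": 4.5, "z": 0, "rz": 0.113, "claw": -1}, {"x": 5.4, "y": 9, "z": -2, "rz": 0.226, "claw": -1}, {"x": 8, "y": 13.6, "z": -4, "rz": 0.339, "claw": -1}, {"x": 10.7, "y": 18, "z": -6, "rz": 0.452, "claw": -1}, {"x": 13.4, "y": 22.6, "z": -8, "rz": 0.565, "claw": -1}]'

```text
schema error: expected keys claw, x, y, z, rx, ry, rz
```

>>> servo_tool --deltas '[{"claw": -1}, {"claw": -1}]'

```text
schema error: expected keys claw, x, y, z, rx, ry, rz
```

```bash
python3 - <<'E'
from h import *
c=cap('wrist'); save(c,'w1.png'); s=bot.sense()
print(s['time'],s['tcp_pos'],s['eef_rot'],s['ft_force'],s['gripper_width'],s['qpos'])
d=np.array([.577,.1,.047])
for z in (.047,.064): print(proj(c,[.577,.1,z]))
print('tcp',proj(c,s['tcp_pos']))
E
```

```text
0.25 [ 0.19535652 -0.54040166  0.20489924] [-5.36540644e-04  9.85001447e-01  1.72545243e-01 -1.17916493e-05] [ 0.10031456 -0.3870048  -0.6052073 ] 1.00015825414932 [-1.37449022e+00  2.07006674e-01  1.54216607e+00  1.00249945e-06
  1.39349325e+00 -1.50520290e-01]
[-674.6359661  -965.25435744]
[ -801.68371539 -1109.22417773]
tcp [320.66762705 285.82879499]
```

View pics/w1.png

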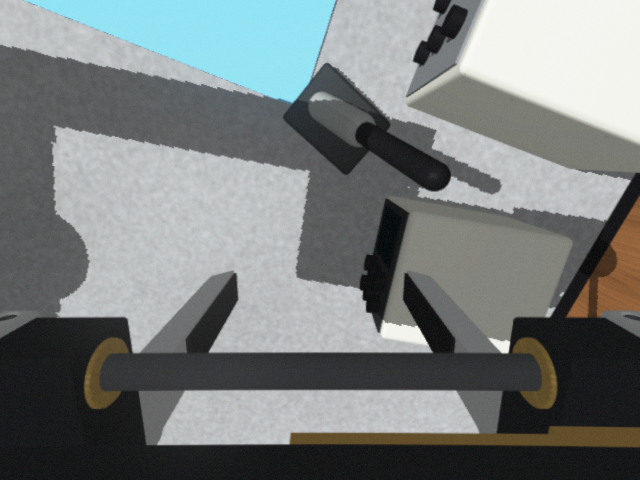

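The calls were refused because every key is required, so nothing moved. The wrist view shows only the open fingers and the soldering-iron stand below at about (380,130). I'll resend with full rows, raising slightly first.

>>> servo_tool --deltas '[{"claw": -1, "x": 2.7, "y": 4.5, "z": 2, "rx": 0, "ry": 0, "rz": 0.113}, {"claw": -1, "x": 5.4, "y": 9, "z": 3, "rx": 0, "ry": 0, "rz": 0.226}, {"claw": -1, "x": 8, "y": 13.6, "z": 3, "rx": 0, "ry": 0, "rz": 0.339}, {"claw": -1, "x": 10.7, "y": 18, "z": 3, "rx": 0, "ry": 0, "rz": 0.452}, {"claw": -1, "x": 13.4, "y": 22.6, "z": 3, "rx": 0, "ry": 0, "rz": 0.565}]'

```text
time: 0.88
tcp_pos: [0.3301, -0.3133, 0.2356]
eef_rot: [0.0, 0.897, 0.442, 0.0]
ft_force: [0.8, -1.1, -0.5]
gripper_width: 0.507
grasp_force: 0.0
```

>>> servo_tool --deltas '[{"claw": -1, "x": 2.7, "y": 4.5, "z": 0, "rx": 0, "ry": 0, "rz": 0.113}, {"claw": -1, "x": 5.4, "y": 9, "z": 0, "rx": 0, "ry": 0, "rz": 0.226}, {"claw": -1, "x": 8, "y": 13.6, "z": 0, "rx": 0, "ry": 0, "rz": 0.339}, {"claw": -1, "x": 10.7, "y": 18, "z": 0, "rx": 0, "ry": 0, "rz": 0.452}, {"claw": -1, "x": 13.4, "y": 22.6, "z": 0, "rx": 0, "ry": 0, "rz": 0.565}]'

```text
time: 1.5
tcp_pos: [0.4641, -0.0872, 0.2356]
eef_rot: [0.0, 0.738, 0.674, 0.0]
ft_force: [0.1, -0.7, -0.2]
gripper_width: 0.006
grasp_force: 0.0
```

>>> servo_tool --deltas '[{"claw": -1, "x": 2.7, "y": 4.5, "z": -2, "rx": 0, "ry": 0, "rz": 0.113}, {"claw": -1, "x": 5.4, "y": 9, "z": -4, "rx": 0, "ry": 0, "rz": 0.226}, {"claw": -1, "x": 8, "y": 13.6, "z": -6, "rx": 0, "ry": 0, "rz": 0.339}, {"claw": -1, "x": 10.7, "y": 18, "z": -8, "rx": 0, "ry": 0, "rz": 0.452}, {"claw": -1, "x": 13.4, "y": 22.6, "z": -10, "rx": 0, "ry": 0, "rz": 0.565}]'

```text
time: 2.12
tcp_pos: [0.5982, 0.1387, 0.1347]
eef_rot: [0.0, 0.521, 0.854, -0.0]
ft_force: [0.8, 0.4, 0.4]
gripper_width: 0.005
grasp_force: 0.0
```

>>> servo_tool --deltas '[{"claw": -1, "x": 0, "y": 0, "z": 0, "rx": 0, "ry": 0, "rz": 0}, {"claw": -1, "x": 0, "y": 0, "z": 0, "rx": 0, "ry": 0, "rz": 0}]'

```text
time: 2.38
tcp_pos: [0.5971, 0.1369, 0.1352]
eef_rot: [-0.0, 0.523, 0.853, -0.0]
ft_force: [-0.3, 0.5, -0.1]
gripper_width: 0.005
grasp_force: 0.0
```

```bash
python3 - <<'E'
from h import *
c=cap('wrist'); save(c,'w2.png'); s=bot.sense()
print(s['time'],s['tcp_pos'],s['eef_rot'],s['ft_force'],s['gripper_width'],s['qpos'])
for z in (.047,.064): print(proj(c,[.577,.1,z]))
print('tip pred',proj(c,[.577+.029*.891,.1+.029*.454,.056]))
print('key',proj(c,[.5214,.118,.052]),'tcp',proj(c,s['tcp_pos']))
E
```

```text
2.425 [0.59733303 0.13640658 0.13591325] [ 2.70735510e-04  5.23060083e-01  8.52295761e-01 -1.04376860e-04] [-0.11490074 -0.90081063  0.80399128] 0.005104919961521672 [ 8.36303861e-02  3.46731675e-01  1.51371399e+00 -5.10259917e-04
  1.28083448e+00 -3.86145250e-01]
[279.1334933  272.91188409]
[276.56185303 280.29000857]
tip pred [313.57500061 276.71136915]
key [224.45474172 225.80522348] tcp [320.46234548 287.93194027]
```

View pics/w2.png

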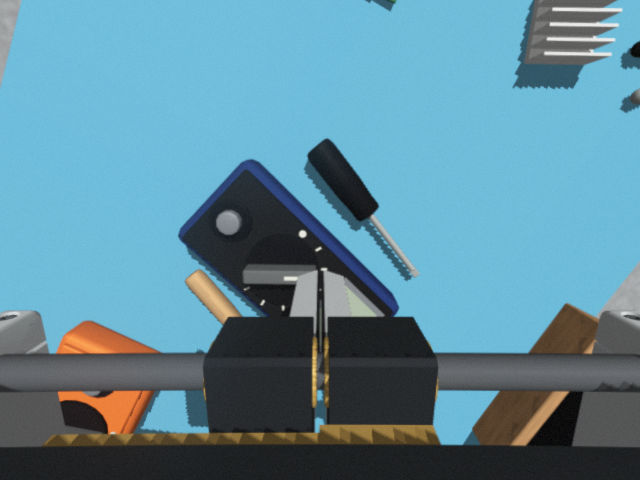

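The wrist view shows the fingertip at about (322,270) beside the bar, which runs from (245,272) to (317,275). The key is at (228,222), 4 px from where I predicted, so the model holds to about 3 mm. The fingers taper, so I'll push at radius 28 mm. Next is the descent beside the bar.

>>> servo_tool --deltas '[{"claw": -1, "x": -0.6, "y": -0.3, "z": -2.5, "rx": 0, "ry": 0, "rz": 0}, {"claw": -1, "x": -0.6, "y": -0.3, "z": -5, "rx": 0, "ry": 0, "rz": 0}, {"claw": -1, "x": -0.6, "y": -0.3, "z": -7, "rx": 0, "ry": 0, "rz": 0}, {"claw": -1, "x": -0.6, "y": -0.3, "z": -8.1, "rx": 0, "ry": 0, "rz": 0}, {"claw": -1, "x": -0.6, "y": -0.3, "z": -8.1, "rx": 0, "ry": 0, "rz": 0}]'

```text
time: 3.05
tcp_pos: [0.591, 0.1338, 0.0539]
eef_rot: [-0.0, 0.523, 0.852, -0.0]
ft_force: [0.3, -0.4, 0.9]
gripper_width: 0.003
grasp_force: 0.0
```

```bash
python3 - <<'E'
from h import *
c=cap('side'); s=bot.sense(); print(s['tcp_pos'],s['ft_force'])
p=c['pixels'][250:340,260:390]
cv2.imwrite('pics/s2.png',cv2.cvtColor(cv2.resize(p,None,fx=6,fy=6,interpolation=cv2.INTER_CUBIC),cv2.COLOR_RGB2BGR))
# sweep plan
D=np.array([577.,100.]);
for sel in (1.047,1.2,1.35,1.5,1.65,1.8,1.95,2.1,2.25,2.4,2.5):
    f=1.833-.315-sel; e=np.array([np.cos(f),np.sin(f)]); n=np.array([-e[1],e[0]])
    print(sel,((D+28*e+14*n)/10).round(2),'rz',round(1.047-sel,3))
E
```

```text
[0.59173046 0.13399747 0.05476691] [ 0.33635129 -0.77187261  0.5060175 ]
1.047 [59.56 12.52] rz 0.0
1.2 [59.92 12.21] rz -0.153
1.35 [60.23 11.85] rz -0.303
1.5 [60.47 11.45] rz -0.453
1.65 [60.66 11.02] rz -0.603
1.8 [60.78 10.57] rz -0.753
1.95 [60.83 10.1 ] rz -0.903
2.1 [60.81  9.63] rz -1.053
2.25 [60.72  9.17] rz -1.203
2.4 [60.56  8.73] rz -1.353
2.5 [60.42  8.45] rz -1.453
```

View pics/s2.png

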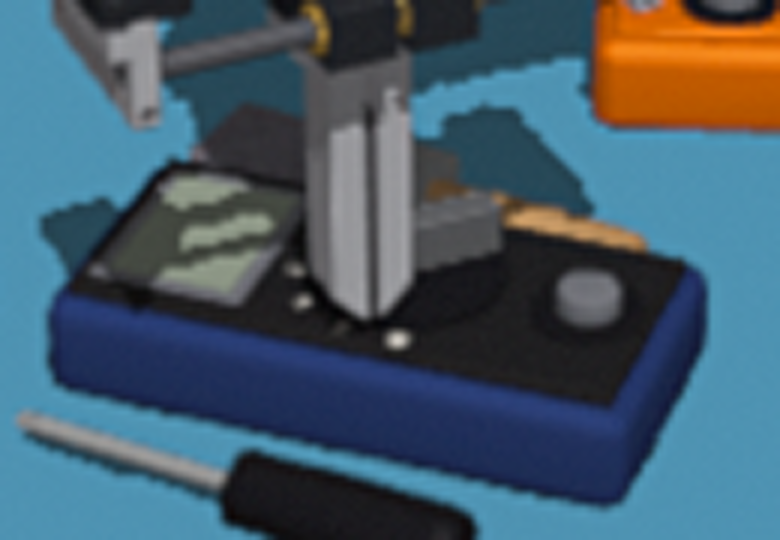

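The side crop shows the tapered fingertip at about (370,315), standing on the disc's +y side in front of the bar with clear space around it. I'll push through the first ridge.

>>> servo_tool --deltas '[{"claw": -1, "x": 0.23, "y": -0.44, "z": 0, "rx": 0, "ry": 0, "rz": 0}, {"claw": -1, "x": 0.46, "y": -0.88, "z": 0, "rx": 0, "ry": 0, "rz": 0}, {"claw": -1, "x": 0.64, "y": -1.04, "z": 0, "rx": 0, "ry": 0, "rz": -0.08}, {"claw": -1, "x": 0.82, "y": -1.19, "z": 0, "rx": 0, "ry": 0, "rz": -0.153}, {"claw": -1, "x": 0.82, "y": -1.19, "z": 0, "rx": 0, "ry": 0, "rz": -0.153}]'

```text
time: 3.72
tcp_pos: [0.6004, 0.1219, 0.055]
eef_rot: [0.001, 0.586, 0.81, 0.0]
ft_force: [-1.2, 0.3, -0.3]
gripper_width: 0.006
grasp_force: 0.0
```

>>> servo_tool --deltas '[{"claw": -1, "x": 0.15, "y": -0.18, "z": 0, "rx": 0, "ry": 0, "rz": -0.075}, {"claw": -1, "x": 0.31, "y": -0.36, "z": 0, "rx": 0, "ry": 0, "rz": -0.15}, {"claw": -1, "x": 0.43, "y": -0.56, "z": 0, "rx": 0, "ry": 0, "rz": -0.225}, {"claw": -1, "x": 0.55, "y": -0.76, "z": 0, "rx": 0, "ry": 0, "rz": -0.3}, {"claw": -1, "x": 0.55, "y": -0.76, "z": 0, "rx": 0, "ry": 0, "rz": -0.3}]'

```text
time: 4.35
tcp_pos: [0.6045, 0.1154, 0.0544]
eef_rot: [-0.001, 0.7, 0.714, -0.0]
ft_force: [-1.6, 3.4, 1.1]
gripper_width: 0.005
grasp_force: 1.4
```

```bash
python3 - <<'E'
from h import *
c=cap('top'); s=bot.sense(); print(s['tcp_pos'],s['ft_force'])
a=c['pixels'][210:310,215:345]; w=cap('wrist')['pixels'][130:330,120:440]
im=np.vstack([cv2.resize(a,(416,320),interpolation=cv2.INTER_CUBIC),cv2.resize(w,(416,260))])
cv2.imwrite('pics/c3.png',cv2.cvtColor(im,cv2.COLOR_RGB2BGR))
E
```

```text
[0.60456602 0.11532682 0.0544065 ] [-1.9025133   2.47594405  0.24430741]
```

View pics/c3.png

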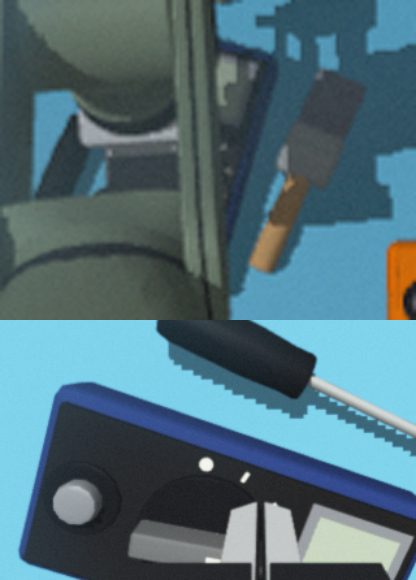

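The wrist crop shows the bar turned and in contact, with about 3 N on the tool. The OFF dot is at crop (206,465) and the key at (78,500). Next I'll measure the meter pose and bar angle from this view.

```bash
cat > m.py <<'E'
from h import *
def meas(show=0):
    c=cap('wrist'); p=c['pixels']; hsv=cv2.cvtColor(p,cv2.COLOR_RGB2HSV); s=bot.sense()
    out=[]
    # blobs: bright & low saturation near predicted places
    def blob(world,lo,hi,sat,rad):
        u=proj(c,world); m=((hsv[...,2]>lo)&(hsv[...,2]<=hi)&(hsv[...,1]<sat)).astype(np.uint8)
        yy,xx=np.mgrid[:480,:640]; m[np.hypot(xx-u[0],yy-u[1])>rad]=0
        n,l,st,ce=cv2.connectedComponentsWithStats(m)
        if n<2: return None
        i=1+np.argmax(st[1:,4]); return ce[i],st[i,4],onz(c,*ce[i],world[2])[:2].round(4),u.round(1)
    print('dot',blob([.5771+.035*np.cos(1.518),.1+.035*np.sin(1.518),.042],200,255,40,12))
    print('key',blob([.5214,.118,.052],100,200,60,16))
    return c
E
python3 - <<'E'
from m import *
c=meas()
p=cv2.resize(c['pixels'][200:320,160:360],None,fx=4,fy=4,interpolation=cv2.INTER_CUBIC)
cv2.imwrite('pics/w4.png',cv2.cvtColor(p,cv2.COLOR_RGB2BGR))
E
```

```text
dot (array([278.2375, 240.675 ]), np.int32(80), array([0.5794, 0.1382]), array([277.5, 246. ]))
key (array([175.61864407, 274.23220339]), np.int32(590), array([0.5223, 0.12  ]), array([174.3, 277.5]))
```

View pics/w4.png

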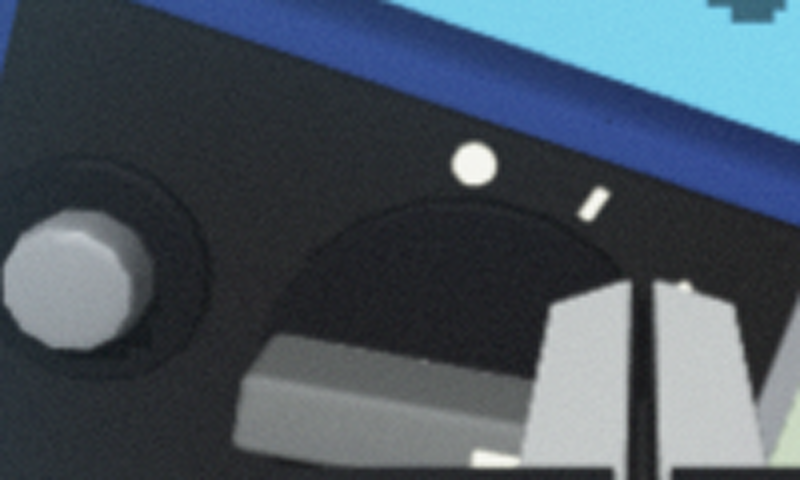

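The dot and key show the meter hasn't moved: they keep the same ~3 mm view offset as before contact. The bar's slope gives a selector angle of about 1.65, just past click 3, which fits the axis lying about 3 mm further in +y. I'll use that and go on past the 3→4 ridge.

>>> servo_tool --deltas '[{"claw": -1, "x": 0.24, "y": -0.13, "z": 0, "rx": 0, "ry": 0, "rz": -0.15}, {"claw": -1, "x": 0.31, "y": -0.35, "z": 0, "rx": 0, "ry": 0, "rz": -0.22}, {"claw": -1, "x": 0.36, "y": -0.58, "z": 0, "rx": 0, "ry": 0, "rz": -0.3}, {"claw": -1, "x": 0.39, "y": -0.8, "z": 0, "rx": 0, "ry": 0, "rz": -0.375}, {"claw": -1, "x": 0.41, "y": -1.05, "z": 0, "rx": 0, "ry": 0, "rz": -0.45}]'

```text
time: 5.12
tcp_pos: [0.6098, 0.1032, 0.0545]
eef_rot: [0.001, 0.842, 0.539, 0.0]
ft_force: [0.3, -0.9, 0.3]
gripper_width: 0.006
grasp_force: 0.0
```

>>> servo_tool --deltas '[{"claw": -1, "x": 0, "y": 0, "z": 0, "rx": 0, "ry": 0, "rz": 0}]'

```text
time: 5.25
tcp_pos: [0.6097, 0.1033, 0.0545]
eef_rot: [0.001, 0.842, 0.54, 0.0]
ft_force: [-0.3, 0.7, 0.2]
gripper_width: 0.007
grasp_force: 0.0
```

```bash
python3 - <<'E'
from m import *
c=meas()
s=bot.sense(); print(s['tcp_pos'],s['eef_rot'],s['ft_force'])
p=cv2.resize(c['pixels'][200:330,160:360],None,fx=4,fy=4,interpolation=cv2.INTER_CUBIC)
cv2.imwrite('pics/w5.png',cv2.cvtColor(p,cv2.COLOR_RGB2BGR))
E
```

```text
dot (array([248.43589744, 247.6025641 ]), np.int32(78), array([0.5792, 0.1383]), array([250.8, 252.8]))
key (array([173.83362832, 318.16460177]), np.int32(565), array([0.5227, 0.1201]), array([173.7, 321.9]))
[0.60963604 0.1035497  0.05455485] [6.37714912e-04 8.41740504e-01 5.39881943e-01 7.39968353e-05] [ 0.15669698 -0.21223216 -0.2175304 ]
```

View pics/w5.png

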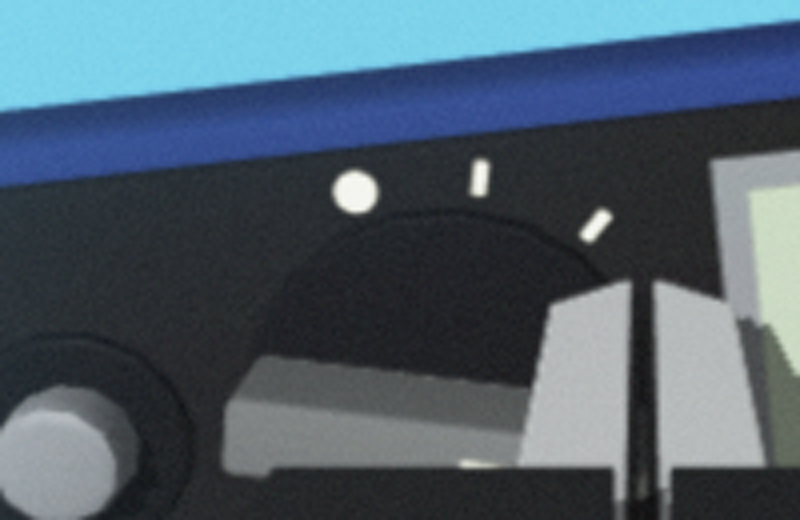

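The view shows the bar at slope 0.113, so the selector is at about 2.06, click 4, with no contact force and the meter unmoved. One more click, in small steps.

>>> servo_tool --deltas '[{"claw": -1, "x": -0.02, "y": -0.47, "z": 0, "rx": 0, "ry": 0, "rz": -0.15}, {"claw": -1, "x": -0.06, "y": -0.7, "z": 0, "rx": 0, "ry": 0, "rz": -0.225}, {"claw": -1, "x": -0.11, "y": -0.93, "z": 0, "rx": 0, "ry": 0, "rz": -0.3}, {"claw": -1, "x": -0.18, "y": -1.13, "z": 0, "rx": 0, "ry": 0, "rz": -0.37}, {"claw": -1, "x": -0.18, "y": -1.13, "z": 0, "rx": 0, "ry": 0, "rz": -0.37}]'

```text
time: 5.92
tcp_pos: [0.6077, 0.0928, 0.0545]
eef_rot: [0.0, 0.927, 0.376, 0.0]
ft_force: [0.2, -0.6, -0.6]
gripper_width: 0.006
grasp_force: 0.2
```

Contact force is gone, so it may have snapped already. I'll measure the bar angle in code.

```bash
cat >> m.py <<'E'
def bar():
    c=meas(); s=bot.sense(); w=s['eef_rot']; ty=2*np.arctan2(w[2],w[1])-np.pi/2
    g=cv2.GaussianBlur(cv2.cvtColor(c['pixels'],cv2.COLOR_RGB2GRAY),(3,3),0)
    e=cv2.Canny(g,25,60); u=proj(c,[.5775,.103,.064]).astype(int); print('dial px',u,'tcp',s['tcp_pos'].round(4),'F',s['ft_force'].round(1))
    m=np.zeros_like(e); cv2.circle(m,tuple(map(int,u)),55,255,-1); e&=m
    L=cv2.HoughLinesP(e,1,np.pi/360,15,minLineLength=22,maxLineGap=3)
    for x in ([] if L is None else L[:,0]):
        a,b=[onz(c,*q,.064)[:2] for q in (x[:2],x[2:])]; d=b-a
        print(x,'len',np.linalg.norm(d).round(3),'sel',round((1.518-np.arctan2(d[1],d[0]))%np.pi,3))
    return c
E
python3 -c "from m import *; bar()"
```

```text
dot (array([231.92405063, 260.36708861]), np.int32(79), array([0.5791, 0.1383]), array([236.1, 264.3]))
key (array([190.12146893, 345.92937853]), np.int32(354), array([0.5249, 0.1215]), array([191. , 353.3]))
dial px [269 317] tcp [0.6076 0.0927 0.0545] F [ 0.5  0.1 -0. ]
[287 316 311 316] len 0.013 sel 2.319
[257 295 293 296] len 0.019 sel 2.349
[316 345 316 296] len 0.03 sel 0.75
[232 357 306 357] len 0.042 sel 2.321
[242 306 272 307] len 0.016 sel 2.356
[229 316 276 316] len 0.026 sel 2.32
[312 351 313 317] len 0.021 sel 0.779
[289 315 297 276] len 0.023 sel 0.954
```

The bar's edges read 2.35, parallel to the finger and right at the 4→5 ridge at 2.356. I'll push 4 mm more, staying short of 2.5.

>>> servo_tool --deltas '[{"claw": -1, "x": -0.04, "y": -0.12, "z": 0, "rx": 0, "ry": 0, "rz": -0.04}, {"claw": -1, "x": -0.09, "y": -0.24, "z": 0, "rx": 0, "ry": 0, "rz": -0.08}, {"claw": -1, "x": -0.12, "y": -0.31, "z": 0, "rx": 0, "ry": 0, "rz": -0.1}, {"claw": -1, "x": -0.12, "y": -0.31, "z": 0, "rx": 0, "ry": 0, "rz": -0.1}]'

```text
time: 6.48
tcp_pos: [0.6062, 0.0897, 0.0544]
eef_rot: [0.0, 0.944, 0.329, -0.0]
ft_force: [0.7, -0.4, -0.3]
gripper_width: 0.004
grasp_force: 0.0
```

```bash
python3 -c "from m import *; bar()"
```

```text
dot (array([227.78947368, 263.72368421]), np.int32(76), array([0.5791, 0.1385]), array([232.6, 267.4]))
key (array([193.28782288, 367.3099631 ]), np.int32(271), array([0.5156, 0.117 ]), array([197.1, 359.8]))
dial px [269 316] tcp [0.6062 0.0897 0.0544] F [ 0.2  0.1 -0.6]
[229 316 275 316] len 0.025 sel 2.421
[226 287 271 294] len 0.024 sel 2.588
[220 297 274 307] len 0.03 sel 2.621
[316 344 316 297] len 0.028 sel 0.851
[289 315 297 276] len 0.023 sel 1.055
[280 316 312 316] len 0.018 sel 2.42
[312 350 313 318] len 0.02 sel 0.882
```

It snapped to click 5: the edges read 2.59 and 2.62. The finger is now clear of the bar. I'll back off, rise, and go over the key.

>>> servo_tool --deltas '[{"claw": -1, "x": 0.6, "y": 0.5, "z": 0, "rx": 0, "ry": 0, "rz": 0}, {"claw": -1, "x": 0.6, "y": 0.5, "z": 2.5, "rx": 0, "ry": 0, "rz": 0}, {"claw": -1, "x": 0.6, "y": 0.5, "z": 5, "rx": 0, "ry": 0, "rz": 0}, {"claw": -1, "x": -4, "y": 2, "z": 5, "rx": 0, "ry": 0, "rz": 0}, {"claw": -1, "x": -8.4, "y": 3, "z": 5, "rx": 0, "ry": 0, "rz": 0}]'

```text
time: 7.15
tcp_pos: [0.5222, 0.1205, 0.1051]
eef_rot: [0.0, 0.945, 0.328, 0.001]
ft_force: [0.2, 0.1, -0.3]
gripper_width: 0.005
grasp_force: 0.0
```

>>> servo_tool --deltas '[{"claw": -1, "x": 0, "y": 0, "z": -1.5, "rx": 0, "ry": 0, "rz": 0}, {"claw": -1, "x": 0, "y": 0, "z": -3, "rx": 0, "ry": 0, "rz": 0}, {"claw": -1, "x": 0, "y": 0, "z": -4, "rx": 0, "ry": 0, "rz": 0}, {"claw": -1, "x": 0, "y": 0, "z": -4, "rx": 0, "ry": 0, "rz": 0}]'

```text
time: 7.65
tcp_pos: [0.5221, 0.1195, 0.0629]
eef_rot: [-0.0, 0.945, 0.328, -0.001]
ft_force: [-0.1, 0.0, 0.7]
gripper_width: 0.002
grasp_force: 0.0
```

```bash
python3 - <<'E'
from m import *
c=bar()
s=bot.sense(); print(proj(c,s['tcp_pos']))
p=cv2.resize(c['pixels'][180:330,220:420],None,fx=4,fy=4,interpolation=cv2.INTER_CUBIC)
cv2.imwrite('pics/w6.png',cv2.cvtColor(p,cv2.COLOR_RGB2BGR))
E
```

```text
dot (array([356.19767442, 181.40697674]), np.int32(86), array([0.5795, 0.1383]), array([360. , 185.7]))
key (array([321.96723869, 280.21684867]), np.int32(641), array([0.522 , 0.1182]), array([321.7, 281.1]))
dial px [408 228] tcp [0.5226 0.1195 0.0637] F [-0.8 -0.5 -0.2]
[356 229 450 246] len 0.052 sel 2.603
[360 209 435 223] len 0.041 sel 2.606
[363 205 451 222] len 0.048 sel 2.612
[415 233 459 241] len 0.024 sel 2.604
[420 228 461 235] len 0.023 sel 2.592
[422 220 461 228] len 0.022 sel 2.624
[321.04840613 285.64148001]
```

View pics/w6.png

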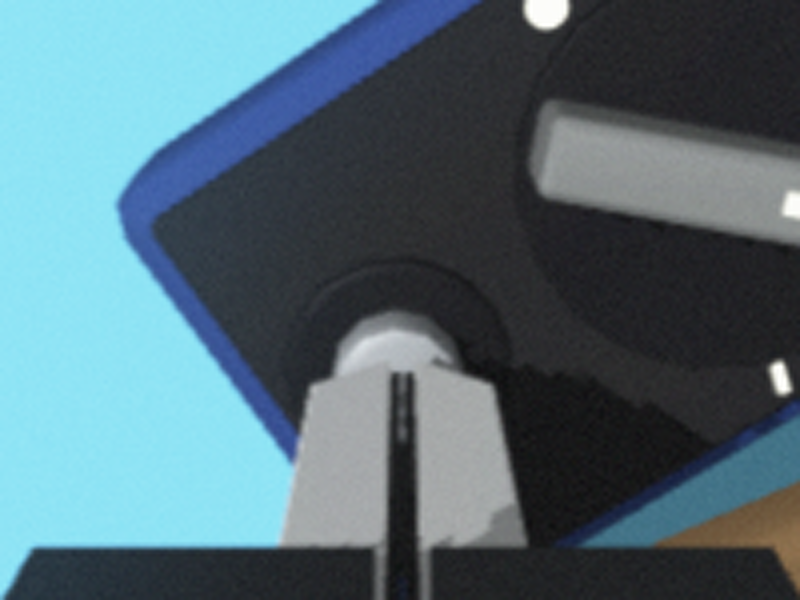

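The crop shows the bar at click 5 (2.605) and the fingertip over the round key, centred at about (400,380). Now the press.

>>> servo_tool --deltas '[{"claw": -1, "x": 0, "y": 0, "z": -0.8, "rx": 0, "ry": 0, "rz": 0}, {"claw": -1, "x": 0, "y": 0, "z": -1.1, "rx": 0, "ry": 0, "rz": 0}, {"claw": -1, "x": 0, "y": 0, "z": -1.3, "rx": 0, "ry": 0, "rz": 0}, {"claw": -1, "x": 0, "y": 0, "z": -1.5, "rx": 0, "ry": 0, "rz": 0}, {"claw": -1, "x": 0, "y": 0, "z": -1.5, "rx": 0, "ry": 0, "rz": 0}]'

```text
time: 8.32
tcp_pos: [0.5222, 0.1198, 0.0497]
eef_rot: [0.0, 0.945, 0.328, -0.0]
ft_force: [-0.9, -1.1, 2.0]
gripper_width: 0.004
grasp_force: 1.4
```

>>> servo_tool --deltas '[{"claw": -1, "x": 0, "y": 0, "z": -0.1, "rx": 0, "ry": 0, "rz": 0}, {"claw": -1, "x": 0, "y": 0, "z": -0.2, "rx": 0, "ry": 0, "rz": 0}, {"claw": -1, "x": 0, "y": 0, "z": -0.3, "rx": 0, "ry": 0, "rz": 0}, {"claw": -1, "x": 0, "y": 0, "z": -0.3, "rx": 0, "ry": 0, "rz": 0}]'

```text
time: 8.82
tcp_pos: [0.5222, 0.1198, 0.0481]
eef_rot: [0.0, 0.945, 0.328, -0.0]
ft_force: [-5.7, -1.8, 12.9]
gripper_width: 0.004
grasp_force: 6.3
```

At 12.9 N and z = 0.0481 the key has bottomed out at its 4 mm travel. Now lift straight up and clear.

>>> servo_tool --deltas '[{"claw": -1, "x": 0, "y": 0, "z": 0.3, "rx": 0, "ry": 0, "rz": 0}, {"claw": -1, "x": 0, "y": 0, "z": 1, "rx": 0, "ry": 0, "rz": 0}, {"claw": -1, "x": 0, "y": 0, "z": 3, "rx": 0, "ry": 0, "rz": 0}, {"claw": -1, "x": 0, "y": 0, "z": 6, "rx": 0, "ry": 0, "rz": 0}, {"claw": -1, "x": 0, "y": 0, "z": 9, "rx": 0, "ry": 0, "rz": 0}]'

```text
time: 9.45
tcp_pos: [0.5223, 0.12, 0.137]
eef_rot: [-0.0, 0.945, 0.328, 0.0]
ft_force: [0.4, 0.3, -0.9]
gripper_width: 0.004
grasp_force: 0.0
```

>>> servo_tool --deltas '[{"claw": -1, "x": 0, "y": 0, "z": 1, "rx": 0, "ry": 0, "rz": 0}, {"claw": -1, "x": 0, "y": 0, "z": 1, "rx": 0, "ry": 0, "rz": 0}]'

```text
time: 9.7
tcp_pos: [0.5227, 0.1199, 0.1467]
eef_rot: [0.0, 0.945, 0.328, 0.001]
ft_force: [-0.2, 0.7, -0.4]
gripper_width: 0.008
grasp_force: 0.0
```

```bash
python3 -c "from m import *; bar()"
```

```text
dot (array([345.36842105, 174.92105263]), np.int32(38), array([0.5791, 0.1381]), array([348.2, 177.4]))
key (array([318.47193878, 241.96683673]), np.int32(392), array([0.5225, 0.1217]), array([321.1, 245.7]))
dial px [380 206] tcp [0.5218 0.1198 0.1457] F [ 0.5  0.2 -1.1]
[375 260 430 227] len 0.05 sel 1.846
[347 208 413 220] len 0.053 sel 2.601
[345 192 416 206] len 0.056 sel 2.614
[413 162 434 197] len 0.032 sel 0.249
[392 259 422 241] len 0.028 sel 1.843
[338 171 363 154] len 0.022 sel 1.829
[386 210 416 216] len 0.024 sel 2.618
[388 206 424 213] len 0.029 sel 2.612
[402 243 431 226] len 0.026 sel 1.857
[376 260 401 245] len 0.023 sel 1.846
[344 207 366 211] len 0.018 sel 2.601
```

The selector rests at 2.61 (click 5), the meter hasn't moved, the key measures at its up height, and the arm is clear. Handing in.

```bash
python3 -c "from rig import ticket; print(ticket.close_job())"
```

```text
the job is handed in; nothing more can be done
None
```

The selector rests at the fifth click (about 2.61 rad by camera), the key was pressed until it bottomed out and then released, the meter stayed in place, and the job was handed in at about 9.8 s.

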